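# Clear the breakfast counter

### The job

Breakfast is over: clear the counter. Push every empty drinks carton through the sprung flap into the counter bin so that the flap shuts again; slide the black stirrer holder sideways to the wide ends of its keyholes and take it off its studs, lift the steel spoon cup off its bar, and stand both upright on the floor of the white wash tray. Leave the jam jar, the china dish and the napkin box where they are.

Things in the scene. Friction and masses are not known exactly. Their poses are not given: they have to be found in the camera images.
- holder: black plastic stirrer holder, hung on the stud stand: open square cup 46 x 46 x 85 mm tall, before a back plate 154 (along its y) x 78 mm tall x 6 mm. Origin: centre of the cup's underside; z up, +x from plate to cup front; plate back at x = -29 mm, its bottom level with the cup's. Two level keyhole slots through the plate, see holder_wide0 and 1. 180 g
- holder_wide0 (a point): centre of the wide end of one keyhole, on the plate, 55 mm above the holder's origin at its y = -38 mm: a 22 mm square. From it the narrow part, 10 mm high, runs to the holder's -y; in it the stud hangs 16 to 22 mm from the wide centre, the slot's top resting on it: 1.5 mm of lift centres it. So slide the holder to its own -y, then draw it off along its +x
- holder_wide1 (a point): centre of the wide end of the other keyhole, the same in shape, at the holder's y = +58 mm. Both studs must be centred in the wide ends (4 mm of play for the heads each way) before the holder comes off
- stud_stand: fixed white stand: upright board 170 mm wide, 150 high, front looking away from the robot (its +x), on a foot 100 x 170 x 12 mm. Origin: work-surface level under the middle of the front face (plane x = 0); z up. Two headed steel studs at y = -48 and +48 mm, z = 111.5: shank 7 mm thick, head 14 mm wide, spanning 8 to 11 mm from the face. The hanging holder's axes are parallel to the stand's
- spoon_cup: round steel cup, 56 mm wide, 85 tall, hung on the rail stand. Origin: centre of its underside; z up; strap at -x, 24 mm wide, over the upper bar: flat part 77 to 80 mm above the origin, from the cup to x = -45 mm, then a tongue (x = -42 to -45) down to 52 mm. It must rise over 25 mm (35 is safe), then be drawn off along +x. 160 g
- rail_stand: fixed stand: two level steel bars 10 mm thick along its y, 125 (x = 0) and 70 mm (x = 3) above the work surface, between two posts 186 mm apart, 140 high, on a foot 100 x 200 x 12 mm. Origin: centre of the foot's underside. The cup hangs somewhere along the upper bar on the +x side (away from the robot), its centre 35 mm before the bar, its axes about parallel to the stand's
- tray: fixed white wash tray, 260 (x) x 220 (y) mm, rim 25 mm high. Origin: centre of its underside; z up
- tray_in (a point): centre of the tray's inner floor, axes as the tray's
- bin: fixed grey counter bin with black lid, 320 (x) x 180 (y) x 215 mm high; from its origin it reaches 100 mm to -x, 220 mm to +x, 90 mm to either y. Origin: at the underside, straight below the mouth; z up. Inside, a slide under the mouth leads what falls in to the +x end
- bin_mouth (a point): centre of the mouth, at the lid's top, its x and y axes as the bin's. Mouth 114 (x) x 120 (y) mm, shut by two sprung leaves hinged along y at x = -56 and +56 mm, each 40 mm wide, opening downward; a 32 mm gap along y stays between them: fingers closing along y pass it, a carton must push the leaves down (about 0.5 N). Released with its underside 45 to 50 mm below the lid top, it falls in
- leaf_a (a joint): angle of the leaf at the bin's -x side, rad; 0 shut (sprung), up to 1.5 hanging open
- leaf_b (a joint): angle of the leaf at the bin's +x side, rad; 0 shut (sprung), up to 1.5 hanging open
- carton1: small empty drinks carton: white square body 44 x 44 mm, 46 mm tall, with a brown band; a narrow gable (22 mm wide in y) above it with a fin 3 mm thick on top, 64 mm in all. Origin: centre of its underside, z up when standing. About 36 g. May be absent
- carton2: small empty drinks carton: white square body 44 x 44 mm, 46 mm tall, with a brown band; a narrow gable (22 mm wide in y) above it with a fin 3 mm thick on top, 64 mm in all. Origin: centre of its underside, z up when standing. About 36 g. May be absent
- carton3: small empty drinks carton: white square body 44 x 44 mm, 46 mm tall, with a brown band; a narrow gable (22 mm wide in y) above it with a fin 3 mm thick on top, 64 mm in all. Origin: centre of its underside, z up when standing. About 36 g. May be absent
- carton4: small empty drinks carton: white square body 44 x 44 mm, 46 mm tall, with a brown band; a narrow gable (22 mm wide in y) above it with a fin 3 mm thick on top, 64 mm in all. Origin: centre of its underside, z up when standing. About 36 g. May be absent
- carton5: small empty drinks carton: white square body 44 x 44 mm, 46 mm tall, with a brown band; a narrow gable (22 mm wide in y) above it with a fin 3 mm thick on top, 64 mm in all. Origin: centre of its underside, z up when standing. About 36 g. May be absent
- jam_jar: jam jar, 66 mm wide, 85 mm tall; leave alone. Origin: centre of its underside
- dish: china dish, 110 mm wide, 45 mm high; leave alone. Origin: centre of its underside
- napkin_box: steel napkin box 80 x 110 x 75 mm; leave alone. Origin: centre of its underside

How it is judged (in metres and radians):
At the end, for the whole second after the job is handed in: Every carton present is inside the bin, below the lid, and both leaves are shut (under 0.12 rad); the holder and the spoon cup stand upright (within 0.12 rad) and still on the tray's inner floor, origin within 115 mm (x) and 98 mm (y) of its centre and less than 10 mm above the floor (x of carton1 in the frame of bin between -0.098 and 0.218 m and y of carton1 in the frame of bin between -0.088 and 0.088 m and z of each of carton1, carton2, carton3, carton4, carton5 in the frame of bin below 0.185 m and x of carton2 in the frame of bin between -0.098 and 0.218 m and y of carton2 in the frame of bin between -0.088 and 0.088 m and x of carton3 in the frame of bin between -0.098 and 0.218 m and y of carton3 in the frame of bin between -0.088 and 0.088 m and x of carton4 in the frame of bin between -0.098 and 0.218 m and y of carton4 in the frame of bin between -0.088 and 0.088 m and x of carton5 in the frame of bin between -0.098 and 0.218 m and y of carton5 in the frame of bin between -0.088 and 0.088 m and value of joint each of leaf_a, leaf_b below 0.12 rad and x of holder in the frame of tray_in between -0.115 and 0.115 m and y of holder in the frame of tray_in between -0.098 and 0.098 m and z of each of holder, spoon_cup in the frame of tray_in below 0.01 m and angle between each of holder, spoon_cup's own z axis and vertical below 0.12 rad and linear speed of each of holder, spoon_cup below 0.03 m/s and x of spoon_cup in the frame of tray_in between -0.115 and 0.115 m and y of spoon_cup in the frame of tray_in between -0.098 and 0.098 m); the robot touches nothing.
It fails at once if the jam jar is moved more than 30 mm (distance of jam_jar from where it was at the start of the episode above 0.03 m).
It fails at once if the dish is moved more than 30 mm (distance of dish from where it was at the start of the episode above 0.03 m).
It fails at once if the napkin box is moved more than 30 mm (distance of napkin_box from where it was at the start of the episode above 0.03 m).
Of carton1, carton2, carton3, carton4, carton5 only 3 to 5 are there at a start; the rules pass over those that are not, and their reading is None.
At some moment in a run one of carton1, carton2, carton3, carton4, carton5 may be knocked a few centimetres aside while the robot is not near it.
It also fails if it takes over 210 s, if anything falls off the work surface, if the arm or the gripper's body presses on something with over 40 N, if the wrist force passes 120 N, or if a joint passes its speed limit or range.

### The arm

A 7-joint arm with a two-finger parallel gripper is mounted at the origin on the work surface. World frame = base frame: x ahead of the robot, y to its left, z up, the work surface at z = 0. Lengths are in mm, angles in rad, forces in N, time in s.
With the tool pointing down it reaches from about 400 to 850 mm from the base axis. Payload 4.5 kg.
Tool frame: the origin (TCP) lies at the centre of the arm's flange, where the gripper is bolted on; the fingertips stand 166 mm ahead of it and the grasp point (between the pads) lies 147 mm ahead of it; y points along the fingers, z is the direction in which the jaws open and shut, and the axes are right-handed (so a half turn about y gives the same grasp; the last joint's range is limited). The gripper opens to 88 mm and grips with 3 to 60 N. Pads are 18 mm wide; open, the fingers measure 123 mm over their backs; the gripper's body (75 mm by 187 mm) begins 45 mm behind the grasp point.
Start: joints at [-1.229, 0.689, -0.195, 1.565, 0.157, 0.902, -0.215], TCP at [189.33, 595.644, 404.743] pointing down, gripper open.
Joint ranges: [-3.01, 3.01], [-0.46, 2.08], [-1.47, 1.51], [0.13, 2.56], [-1, 4.14], [0.04, 2.09], [-2.66, 2.66]. Speed limits (rad/s): [2.57, 2.57, 3.14, 3.14, 3.14, 3.14, 3.14].

### API

Orientations are given as a unit quaternion [w, x, y, z].
In Python, from bench import r gives the robot as it stands. Calls block until the motion is done:
- r.move_pose(position, orientation): joint-space move of the TCP to a pose.
- r.move_l(position, rotation=None, max_speed=150): straight line of the TCP; rotation=None keeps the orientation; max_speed is the mean speed in mm/s.
- r.goto_joints(angles): joint-space move.
- r.let_go() and r.clamp(f_grip=None): open the fingers fully, or close them until they stop; f_grip is the grip in N (None keeps the last).
- r.pause(seconds).
- r.solve_ik(position, orientation): joint angles nearest the present ones, or None.
- r.sense(): the state.
- r.read_camera(name): name is "side" or "top" or "wrist"; returns a dict with "pixels" (384x512x3 uint8, red, green, blue), "fx", "fy", "cx", "cy" (pixels), "pose" (4x4, takes a point from camera to world coordinates). Camera axes: x right, y down, z forward; pixel columns grow to the right and rows downward; lengths in mm; the calibration is good to about 2 mm. A picture is of the moment at which its call begins. There is no depth.
A pose or a line that the arm cannot do raises r.MotionError and nothing moves.
- r.job_done(): hands the job in, once; it reports no verdict.
Trained networks look in a picture, given as the dict that the camera call returned (one of the last four; its "shot" number tells which), for a name from the list of things; names that differ only in an ending like _2 or _b are one class to them, and where a whole thing is asked for, a point or a joint stands for the part that bears it (a point fixed in the world has none). Each returns a list of dicts, best first, with "conf" (0 to 1); they miss things now and then, are a little off and sometimes report something else, mostly with a low value. They report only what shows in the picture. A call takes as long as a camera call.
- r.cut_out(label, picture): "mask" (384x512 bool, what is visible of it) and "extent" ([left, top, right, bottom] in pixels, round what is visible of it).
The state is a dict: "time_s": time; "joint_positions": joint angles; "qvel": joint speeds; "effort": joint torques, N m; "tool_pos": TCP position; "eef_rot": TCP orientation; "wrist_force": force on the tool from outside, world axes, zero at the start; "ft_torque": the same for the moment, N m; "grip_width": opening from 0.0 (shut) to 1.0 (fully open).
Only numpy, scipy, OpenCV 4.12 (cv2) and the standard library are available. Lean on these libraries where they do the work, as an engineer would, in place of code of your own. Each camera call takes 0.05 s, during which the arm holds its last target. There are 200 camera calls.

## Working session

There is one attempt and no reset: what is moved stays moved. The work goes in short steps, each a Python script; the robot and the scene stay as the last script left them, time stands still between calls to the robot, and variables do not carry over. Pictures are saved under pics/ and viewed, about 12 in all and at most 16, crops included, and the job is handed in when it is done.

```bash
ls; mkdir -p pics; python3 - <<'E'
from bench import r
import cv2,numpy as np
s=r.sense();print(s)
for n in("top","side"):
    p=r.read_camera(n);cv2.imwrite(f"pics/{n}0.png",cv2.resize(p["pixels"][:,:,::-1],(800,600)))
    print(n,p["fx"],p["cx"],p["cy"],np.round(p["pose"],3).tolist())
    for l in["holder","spoon_cup","stud_stand","rail_stand","tray","bin","carton1","jam_jar","dish","napkin_box"]:
        for d in r.cut_out(l,p): print(l,round(d["conf"],2),d["extent"],int(d["mask"].sum()))
E
```

```text
pics
{'time_s': 0.0, 'joint_positions': array([-1.22921535,  0.68997981, -0.19450933,  1.56631817,  0.15733648,
        0.90253556, -0.21509488]), 'qvel': array([ 6.21329020e-06, -5.30355545e-04, -9.19716684e-04,  1.08213676e-03,
       -6.38130823e-05,  4.77043609e-04, -3.36584609e-04]), 'effort': array([ 2.40491945e-04, -5.27553749e+01, -1.26716472e+00, -1.53431386e+01,
       -5.26967773e-02,  6.47426277e-03,  1.81672212e-04]), 'tool_pos': array([189.27560574, 595.30980415, 403.91915758]), 'eef_rot': array([-0.69810448,  0.69940703, -0.10839139,  0.10831089]), 'wrist_force': array([ 1.08160545, -0.37630807,  0.38903913]), 'ft_torque': array([ 0.01465572, -0.00034624, -0.03972589]), 'grip_width': 0.9960936746521005}
top 397.57650188248004 261.29633143756166 195.21394216879906 [[-0.007, -0.988, 0.153, 435.848], [-1.0, 0.004, -0.02, 9.138], [0.019, -0.154, -0.988, 1142.07], [0.0, 0.0, 0.0, 1.0]]
holder 0.62 [296.4, 122.9, 338.0, 163.2] 1425
holder 0.56 [189.6, 235.2, 236.7, 260.5] 530
spoon_cup 0.72 [392.3, 264.5, 446.6, 281.1] 879
spoon_cup 0.58 [305.3, 233.4, 333.2, 259.1] 531
spoo
[... 689 characters left out ...]
46.264], [-0.341, -0.667, 0.662, -914.241], [0.005, -0.706, -0.708, 1139.866], [0.0, 0.0, 0.0, 1.0]]
holder 0.65 [207.1, 175.7, 225.6, 205.7] 321
spoon_cup 0.88 [229.2, 240.6, 250.6, 263.5] 411
stud_stand 0.87 [192.7, 167.9, 231.0, 229.3] 1061
rail_stand 0.7 [206.3, 215.5, 240.7, 272.3] 898
tray 0.88 [157.3, 148.6, 235.8, 197.1] 2425
bin 0.59 [209.5, 239.9, 350.5, 373.8] 12338
bin 0.48 [203.2, 178.6, 226.3, 202.3] 334
carton1 0.69 [239.7, 183.8, 255.4, 198.8] 225
carton1 0.51 [278.5, 225.7, 288.7, 246.1] 273
jam_jar 0.81 [285.9, 169.5, 299.8, 195.9] 368
dish 0.93 [291.7, 199.5, 324.2, 222.7] 579
napkin_box 0.67 [308.5, 222.6, 348.3, 263.0] 916
napkin_box 0.23 [277.2, 227.2, 289.6, 245.3] 230
```

View pics/top0.png

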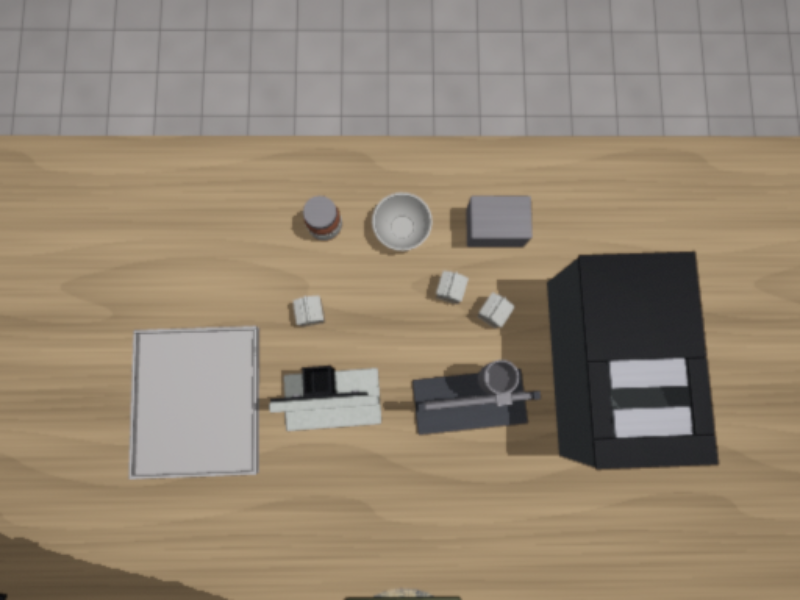

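View pics/side0.png

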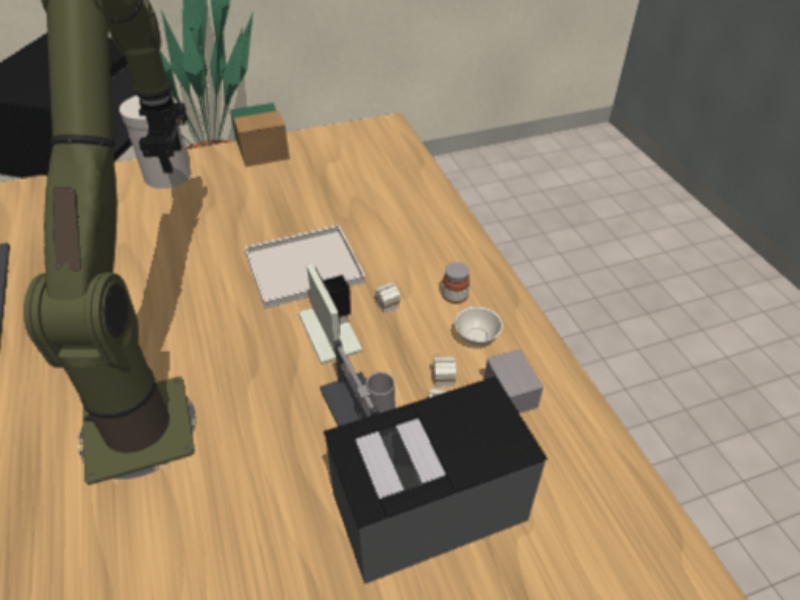

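Top picture: three cartons at (308,311), (451,287) and (496,310). Tray is at left, the holder at (318,382), the spoon cup at (499,378), and the bin mouth at (650,398). Next I compute coarse positions and take closer wrist views.

```bash
cat > h.py <<'E'
from bench import r
import cv2,numpy as np
from scipy.spatial.transform import Rotation as Ro
def quat(yaw):
    c,s=np.cos(yaw),np.sin(yaw)
    q=Ro.from_matrix(np.array([[s,0,c],[-c,0,s],[0,-1,0]])).as_quat()
    return [q[3],q[0],q[1],q[2]]
def ray(p,u,v,z):
    P=np.array(p["pose"]);d=P[:3,:3]@[(u-p["cx"])/p["fx"],(v-p["cy"])/p["fy"],1];o=P[:3,3]
    return o+d*(z-o[2])/d[2]
def proj(p,X):
    P=np.array(p["pose"]);X=np.atleast_2d(X);c=(X-P[:3,3])@P[:3,:3]
    return np.c_[c[:,0]/c[:,2]*p["fx"]+p["cx"],c[:,1]/c[:,2]*p["fy"]+p["cy"]]
def save(p,n): cv2.imwrite(f"pics/{n}.png",cv2.resize(p["pixels"][:,:,::-1],(800,600),interpolation=cv2.INTER_CUBIC))
def st(m=""):
    s=r.sense();print(m,round(s["time_s"],1),np.round(s["tool_pos"],1),"F",np.round(s["wrist_force"],1),"g",round(s["grip_width"]*88,1))
E
python3 - <<'E'
from h import *
p=r.read_camera("top")
S=lambda pts,z:[np.round(ray(p,u*.64,v*.64,z)[:2]).tolist() for u,v in pts]
print("tray",S([(135,329),(257,327),(256,473),(131,477)],25))
print("board top",S([(271,407),(383,400)],150))
print("holder",S([(304,368),(335,368)],125))
print("cup",S([(500,376)],150)); print("bar",S([(427,405),(537,397)],130))
print("leaf",S([(611,362),(687,358),(691,434),(615,437)],215))
print("lid",S([(580,257),(695,253),(717,463),(597,467)],215))
print("cartons",S([(308,311),(451,287),(496,310)],55))
print("jar,dish,box",S([(321,210)],85),S([(402,222)],40),S([(468,197),(530,197),(530,238),(468,238)],75))
for y,x,z in((0,560,560),(-300,560,560)):
    for yaw in(0,np.pi/2): 
        print(x,y,yaw,r.solve_ik([x,y,z],quat(yaw)))
r.move_pose([560,60,470],quat(np.pi/2))
w=r.read_camera("wrist");save(w,"w1");print(np.round(w["pose"],2).tolist(),w["fx"]);st()
E
```

```text
tray [[568.0, 478.0], [570.0, 260.0], [315.0, 254.0], [310.0, 469.0]]
board top [[429.0, 206.0], [438.0, 30.0]]
holder [[491.0, 159.0], [491.0, 109.0]]
cup [[475.0, -156.0]]
bar [[430.0, -40.0], [441.0, -218.0]]
leaf [[492.0, -312.0], [497.0, -428.0], [385.0, -425.0], [382.0, -312.0]]
lid [[653.0, -274.0], [659.0, -453.0], [343.0, -460.0], [339.0, -283.0]]
cartons [[595.0, 165.0], [637.0, -89.0], [595.0, -168.0]]
jar,dish,box [[770.0, 141.0]] [[761.0, -2.0]] [[797.0, -120.0], [797.0, -232.0], [721.0, -229.0], [721.0, -119.0]]
560 0 0 [-0.18096113  0.44628709  0.1605359   1.53890706 -0.07524502  1.16245045
 -0.0059908 ]
560 0 1.5707963267948966 [ 0.02421873  0.44611173 -0.17272324  1.52799112  0.08047171  1.17445311
  1.40778519]
560 -300 0 [ 0.15688694  0.61383232  0.52230091  1.31471307 -0.30359835  1.29129695
  0.68290225]
560 -300 1.5707963267948966 [ 0.40708021  0.57015671  0.02324455  1.2994631  -0.01312698  1.27211983
  2.0013081 ]
[[-0.0, 0.96, 0.29, 483.67], [1.0, 0.0, 0.0, 61.39], [0.0, 0.29, -0.96, 450.31], [0.0, 0.0, 0.0, 1.0]] 326.59328057360545
 3.5 [559.9  61.1 470. ] F [-0.3  0.9 -0.5] g 88.2
```

View pics/w1.png

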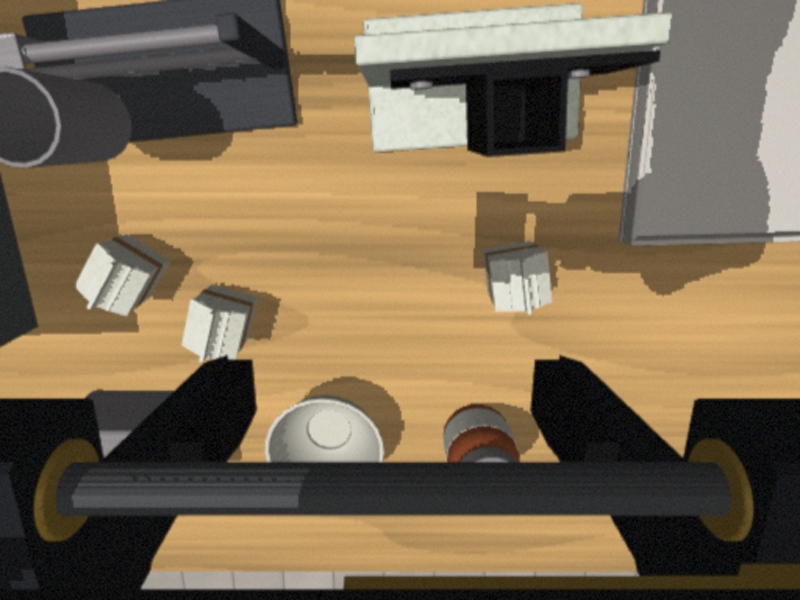

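The wrist view shows three standing cartons at (120,275), (218,322) and (518,278), with the holder and its stud heads at (422,85) and (580,73), and the cup at (25,115). I zoom in on the cartons and look behind the bin for hidden ones.

```bash
python3 - <<'E'
from h import *
r.move_pose([610,-90,440],quat(np.pi/2))
w=r.read_camera("wrist");np.save("w2.npy",w,allow_pickle=True)
r.move_pose([560,-330,560],quat(np.pi/2))
v=r.read_camera("wrist");st()
a=cv2.resize(w["pixels"],(480,360),interpolation=3) 
im=np.zeros((600,800,3),np.uint8)
im[:600,:400]=cv2.resize(v["pixels"],(400,300),interpolation=3).repeat(1,0)[:300] .repeat(2,0)[:600] if 0 else 0
im[:300,:400]=cv2.resize(v["pixels"],(400,300))
im[300:,:400]=cv2.resize(w["pixels"],(400,300))
for i,l in enumerate(r.cut_out("carton1",w)[:2]):
    e=np.array(l["extent"]);c=(e[:2]+e[2:])/2;print(l["conf"],e)
    x,y=np.clip((c-40).astype(int),0,[432,304]);print("crop",x,y)
    im[300*i:300*i+300,450:750]=cv2.resize(w["pixels"][y:y+80,x:x+80],(300,300),interpolation=cv2.INTER_CUBIC)
cv2.imwrite("pics/c2.png",im[:,:,::-1])
E
```

```text
5.4 [ 561.  -327.4  559.2] F [-0.4 -0.8 -0.1] g 88.0
0.82 [229.4 155.3 272.4 204.1]
crop 210 139
0.81 [153.8 117.8 209.8 171.6]
crop 141 104
```

View pics/c2.png

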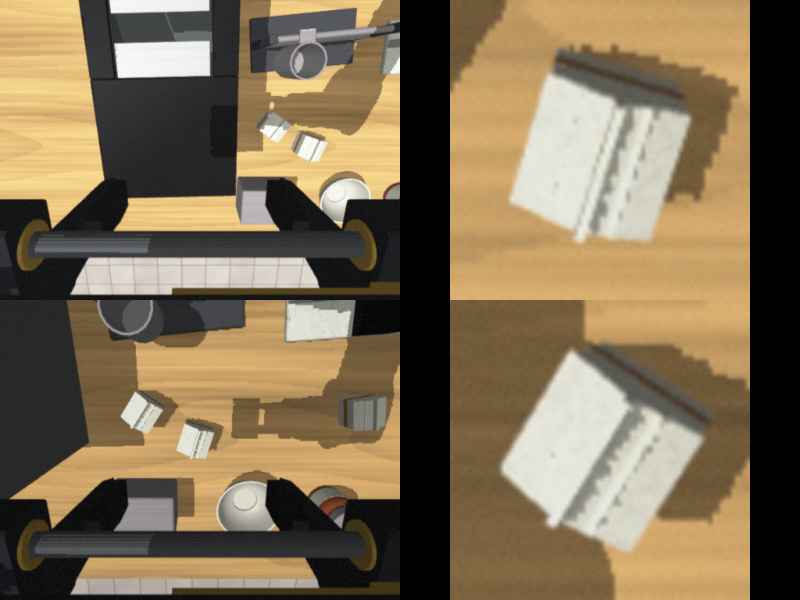

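Both close cartons stand with fins clearly seen, and there are none behind the bin. I measure their top-face corners and project a check for size, and do the same for carton C from w1.

```bash
python3 - <<'E'
from h import *
w=np.load("w2.npy",allow_pickle=True).item()
def meas(p,pts,n):
    X=np.array([ray(p,u,v,46)[:2] for u,v in pts]);e=np.linalg.norm(X-np.roll(X,-1,0),axis=1)
    d=X[3]-X[0]+X[2]-X[1]
    print(n,"ctr",X.mean(0).round(1),"edges",e.round(),"fin yaw deg",np.degrees(np.arctan2(d[1],d[0])).round(1))
for n,(ox,oy,sy),pts in(("B",(210,139,0),[(557,75),(690,112),(650,242),(512,202)]),("A",(141,104,300),[(572,350),(702,437),(630,550),(502,470)])):
    meas(w,[((a-450)/3.75+ox,(b-sy)/3.75+oy) for a,b in pts],n)
r.move_pose([560,150,440],quat(np.pi/2))
p=r.read_camera("wrist");np.save("w3.npy",p,allow_pickle=True);save(p,"w3");
for l in("carton1","holder","stud_stand"):
  for d in r.cut_out(l,p):print(l,d["conf"],d["extent"])
E
```

```text
B ctr [642.7 -89.1] edges [43. 45. 47. 44.] fin yaw deg -17.6
A ctr [ 598.8 -168.8] edges [46. 43. 46. 44.] fin yaw deg -33.8
carton1 0.79 [245.5, 158.6, 287.8, 207.7]
carton1 0.74 [0.3, 155.0, 30.8, 209.8]
carton1 0.66 [338.6, 0.0, 512.0, 156.1]
carton1 0.56 [40.7, 188.1, 94.7, 242.5]
holder 0.72 [141.8, 21.7, 333.0, 101.7]
stud_stand 0.8 [109.3, 0.0, 334.1, 101.3]
stud_stand 0.2 [130.8, 269.2, 181.8, 334.3]
```

View pics/w3.png

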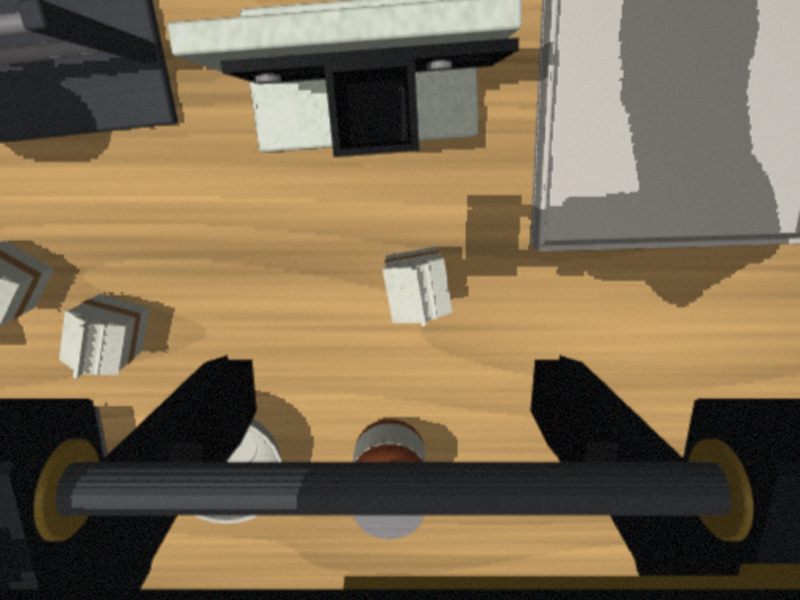

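```bash
cat >> h.py <<'E'
MOUTH=np.array([439,-368.5]);BYAW=0.03
def best(pos,yaw):
    o=[]
    for y in(yaw,yaw-np.pi,yaw+np.pi):
        q=r.solve_ik(list(pos),quat(y))
        if q is not None:o.append((abs(q[6]),y))
    return min(o)[1]
def carton(x,y,jaw):
    jaw=best([x,y,300],jaw)
    r.move_pose([x,y,300],quat(jaw)); r.move_l([x,y,214.5],max_speed=120); st("at")
    r.clamp(8); st("grip")
    r.move_l([x,y,465],max_speed=250); st("up")
    if r.sense()["grip_width"]*88<14: print("MISSED");r.let_go();return
    b=best([*MOUTH,465],np.pi/2+BYAW); r.move_pose([*MOUTH,465],quat(b))
    r.move_l([*MOUTH,400],max_speed=200); r.move_l([*MOUTH,382.5],max_speed=60); st("in")
    r.let_go(); r.pause(.3); r.move_l([*MOUTH,465],max_speed=250); st("done")
E
python3 - <<'E'
from h import *
p=np.load("w3.npy",allow_pickle=True).item()
R=lambda pts,z:np.array([ray(p,u*.64,v*.64,z)[:2] for u,v in pts])
X=R([(384,267),(443,256),(453,316),(391,325)],46);print("C",X.mean(0),X.tolist())
d=X[3]-X[0]+X[2]-X[1];yaw=np.arctan2(d[1],d[0]);print(np.degrees(yaw))
print("C fin top",R([(427,325),(419,254)],64))
print("cup rim",R([(330,72),(415,67),(419,150),(334,156)],140))
print("studs",R([(268,78),(440,64)],114)); print("board top front",R([(174,54),(520,30)],150));print("plate top ends",R([(222,68),(519,46)],133))
c=X.mean(0);carton(c[0],c[1],yaw+np.pi/2)
w=r.read_camera("wrist");save(w,"w4")
E
```

```text
C [600.41191384 167.95532334] [[580.8960096228599, 142.19699064797715], [572.4879384927235, 186.62830220750283], [620.4510371964263, 195.6807372693206], [627.8126700417077, 147.31526324339168]]
8.494584911163528
C fin top [[620.99570201 174.26791949]
 [566.74219092 167.62846685]]
cup rim [[454.45700088 117.31768932]
 [452.23611087 160.46100701]
 [492.78151883 162.98727625]
 [495.73232822 117.83201301]]
studs [[454.66748639  79.73221076]
 [447.76003851 175.31092312]]
board top front [[447.24874948  43.09739275]
 [437.18829093 210.18850672]]
plate top ends [[451.6332033   60.50320624]
 [441.64247845 214.0384213 ]]
at 8.9 [600.8 168.2 215.4] F [-0.3  0.4  0.3] g 88.1
grip 9.9 [600.4 168.  214.5] F [0.7 0.5 0.1] g 21.9
up 11.1 [600.  167.7 463.7] F [-0.5 -0.2 -0.5] g 22.2
in 14.0 [ 439.2 -368.8  382.5] F [ 0.6 -1.5 -4.3] g 21.6
done 15.9 [ 439.  -368.5  465.6] F [ 0.8 -0.4 -0.9] g 88.2
```

View pics/w4.png

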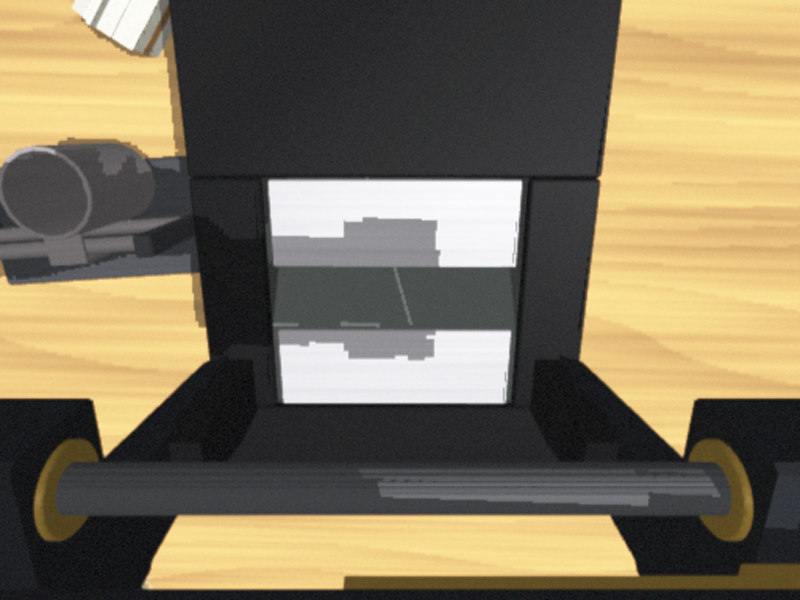

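Leaves are shut and carton C is in. Carton B next, with a check for a knock, then a closer look at the cup.

```bash
cat >> h.py <<'E'
def check(x,y):
    "nearest carton detection, in mm on the z=40 plane, from a hover"
    r.move_pose([x-30,y,430],quat(best([x-30,y,430],np.pi/2)))
    w=r.read_camera("wrist");e=proj(w,[x,y,40])[0]
    m=[(np.linalg.norm(c-e),c) for d in r.cut_out("carton1",w) if d["conf"]>.3 for c in[np.argwhere(d["mask"])[:,::-1].mean(0)]]
    d,c=min(m,key=lambda t:t[0]);print("check",ray(w,*c,40)[:2].round(1));return w,np.linalg.norm(ray(w,*c,40)[:2]-[x,y])
E
python3 - <<'E'
from h import *
x,y=642.7,-89.1
w,d=check(x,y)
if d<10: carton(x,y,np.radians(72.4))
else: save(w,"b")
r.move_pose([540,-135,440],quat(np.pi/2))
w=r.read_camera("wrist");save(w,"w5");np.save("w5.npy",w,allow_pickle=True)
for l in("spoon_cup","rail_stand","carton1"):
  for d in r.cut_out(l,w):print(l,round(d["conf"],2),d["extent"])
E
```

```text
check [641.5 -90.9]
at 18.7 [643.1 -89.4 215.5] F [0.4 0.3 0.1] g 87.9
grip 19.7 [642.7 -89.2 214.5] F [ 0.8  0.1 -0.4] g 21.8
up 20.9 [642.4 -88.7 463.6] F [ 0.7 -0.4 -1.2] g 21.5
in 23.1 [ 439.1 -368.7  382.4] F [ 0.1 -0.4 -5.8] g 22.1
done 24.9 [ 439.  -368.5  465.6] F [-0.7 -0.3 -0.6] g 87.9
spoon_cup 0.8 [191.0, 43.8, 256.7, 131.9]
rail_stand 0.67 [142.6, 6.3, 393.4, 117.3]
carton1 0.88 [199.5, 174.4, 247.2, 225.5]
```

View pics/w5.png

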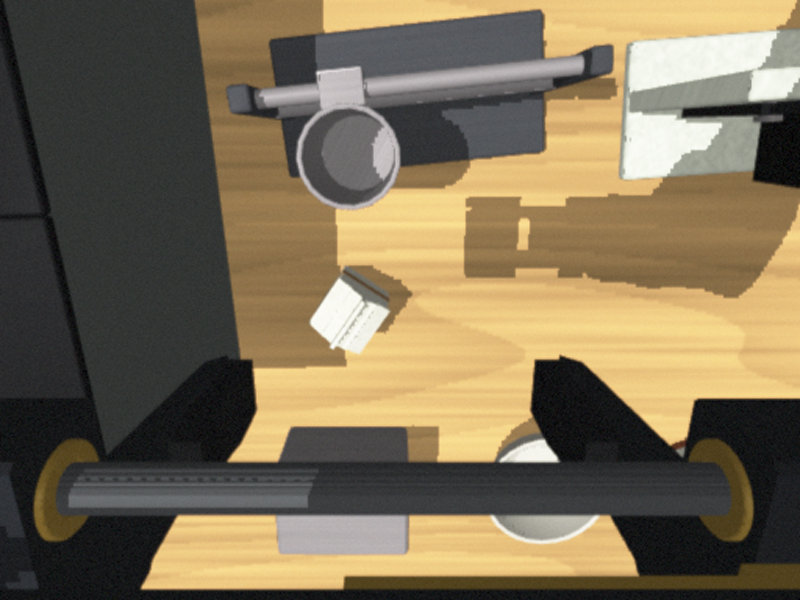

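Cup rim centre is at (348,156) with the strap at (341,88), and the bar runs from (262,98) to (582,64). Carton A is still in place at (350,312). I lift the cup now.

```bash
cat >> h.py <<'E'
TRAY=np.array([441,365.]);TY=.02
def place(x,y,z0,yaw):
    "lower until touch; z0 = TCP height with underside at z=0"
    r.move_pose([x,y,z0+180],quat(yaw)); r.move_l([x,y,z0+35],max_speed=150); r.move_l([x,y,z0+9],max_speed=40); r.pause(.3)
    f0=r.sense()["wrist_force"][2]
    for k in range(11):
        r.move_l([x,y,z0+8-k],max_speed=20); r.pause(.1)
        f=r.sense()["wrist_force"][2]-f0
        if abs(f)>4: break
    st(f"touch at +{8-k} df {f:.1f}")
    r.let_go(); r.pause(.3); r.move_l([x,y,z0+180],max_speed=200); st("placed")
E
python3 - <<'E'
from h import *
p=np.load("w5.npy",allow_pickle=True).item()
R=lambda pts,z:np.array([ray(p,u*.64,v*.64,z)[:2] for u,v in pts])
c=R([(348.5,156)],138)[0];b=R([(262,98),(582,64)],130);d=b[1]-b[0];yaw=np.arctan2(-d[0],d[1])
print("cup",c,"bar",b.tolist(),"yaw",yaw, "rim",R([(297,156),(400,156),(348,105),(348,209)],138).round(1).tolist())
ey=d/np.linalg.norm(d);ex=np.array([ey[1],-ey[0]]);print("dist to bar",(c-b[0])@ex)
yaw0=yaw;j=best([*c,300],np.pi/2+yaw)
r.move_pose([*c,330],quat(j));r.move_l([*c,252],max_speed=100);st("at")
r.clamp(15);st("grip")
r.move_l([*c,294],max_speed=60);st("up")
q=c+80*ex;r.move_l([*q,294],max_speed=100);st("off")
r.move_l([*q,410],max_speed=200)
t=TRAY+np.array([70,0])
place(*t,199,best([*t,300],np.pi/2+TY))
w=r.read_camera("wrist");save(w,"w6")
E
```

```text
cup [ 474.36267175 -158.65774748] bar [[444.6949435253703, -204.55996146586986], [428.3729369335809, -35.904178162531]] yaw 0.09647658996451688 rim [[474.3, -186.2], [474.4, -131.1], [448.7, -158.2], [502.6, -159.7]]
dist to bar 33.95138805856918
at 29.7 [ 474.4 -158.8  252.2] F [ 0.5 -0.2  0.6] g 88.0
grip 30.3 [ 474.6 -158.8  252.2] F [ 1.6 -0.7  0.8] g 56.3
up 31.1 [ 474.2 -158.5  293.9] F [ 0.3  0.1 -0.9] g 56.1
off 32.1 [ 553.3 -151.1  293.9] F [-0.   0.5 -1.8] g 56.4
touch at +5 df 4.8 38.3 [511.  365.1 204.3] F [-1.3 -0.4  2.3] g 56.5
placed 40.2 [510.6 364.7 378. ] F [ 0.3 -0.6 -0.8] g 88.3
```

View pics/w6.png

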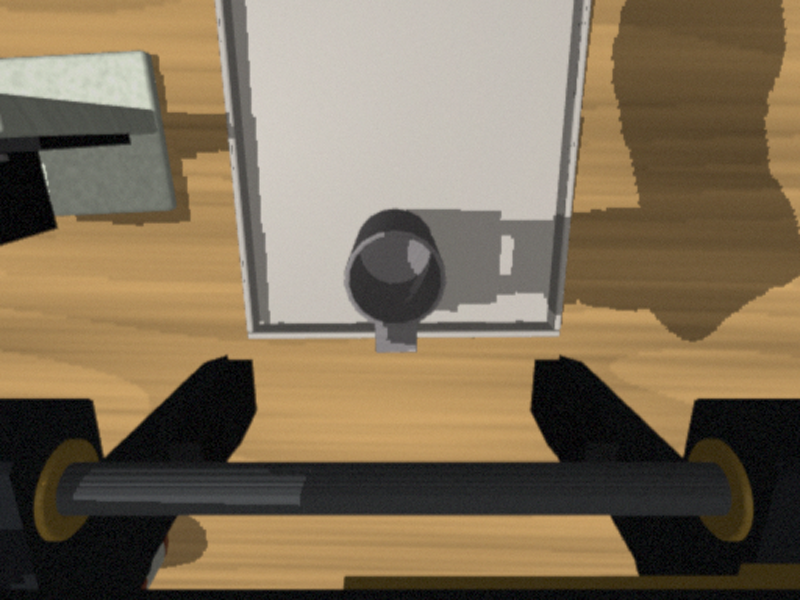

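The cup stands in the tray. Its strap now points to +x after a harmless half turn of the gripper. Now the holder: grip, lift 1.5 mm, slide to own -y, then look before drawing off.

```bash
python3 - <<'E'
from h import *
O=np.array([442,127.]);a=.058;ex=np.array([np.cos(a),np.sin(a)]);ey=np.array([-ex[1],ex[0]])
P=lambda x,y:O+x*ex+y*ey
g=P(31,10.5);j=best([*g,300],np.pi/2+a)
r.move_pose([*g,350],quat(j));r.move_l([*g,265],max_speed=100);st("at")
r.clamp(15);r.pause(.2);st("grip")
r.move_l([*g,266.7],max_speed=20);r.pause(.2);st("lift")
for y in(5,0,-5,-8,-10): r.move_l([*P(31,y),266.7],max_speed=30);r.pause(.2);st(f"y={y}")
for n in("top","side"):
    p=r.read_camera(n)
    c=proj(p,[*P(10,0),115])[0].astype(int);x,y=np.clip(c-[60,45],0,[392,294])
    cv2.imwrite(f"pics/h_{n}.png",cv2.resize(p["pixels"][y:y+90,x:x+120,::-1],(800,600),interpolation=cv2.INTER_CUBIC))
w=r.read_camera("wrist");save(w,"h_w")
E
```

```text
at 43.0 [472.5 139.2 265.2] F [-0.6 -0.8 -0.7] g 88.0
grip 43.9 [472.5 139.2 265.1] F [ 0.4 -1.   0.6] g 45.7
lift 44.3 [472.3 139.4 266.6] F [ 0.9  0.1 -1.7] g 45.7
y=5 44.8 [472.6 133.7 266.7] F [-0.4  0.4 -1.4] g 46.0
y=0 45.4 [473.  128.8 266.7] F [ 0.8  0.9 -2. ] g 46.2
y=-5 45.9 [473.3 123.8 266.7] F [ 0.7  0.6 -2.2] g 45.9
y=-8 46.3 [473.4 120.7 266.7] F [ 0.6 -0.6 -1.8] g 45.9
y=-10 46.8 [473.5 118.8 266.7] F [ 0.4 -0.5 -1.3] g 45.7
```

View pics/h_w.png

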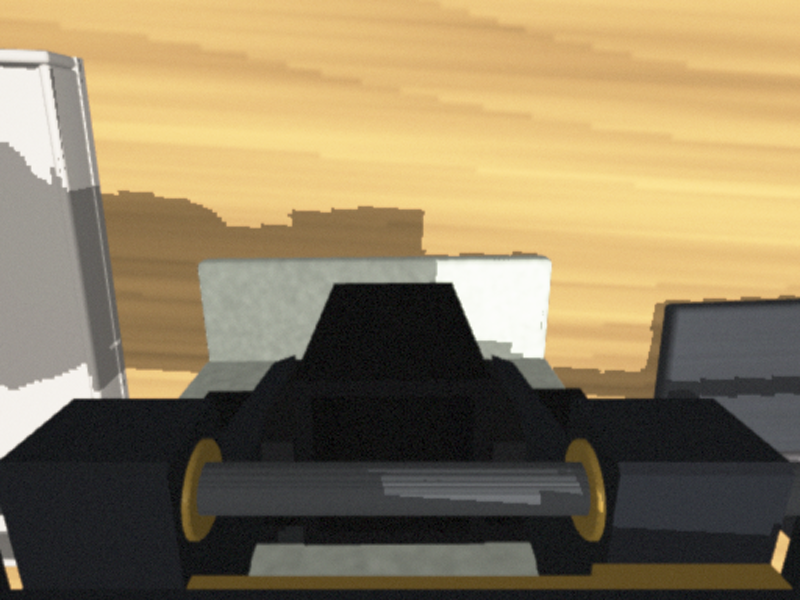

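The wrist view is blocked by the gripper, but the slide met no resistance. I draw off in small steps, watching the force.

```bash
python3 - <<'E'
from h import *
O=np.array([442,127.]);a=.058;ex=np.array([np.cos(a),np.sin(a)]);ey=np.array([-ex[1],ex[0]])
P=lambda x,y:O+x*ex+y*ey
ok=True
for x in range(33,52,3):
    r.move_l([*P(x,-10),266.7],max_speed=25);r.pause(.15);f=r.sense()["wrist_force"];st(f"x={x}")
    if abs(f[0])>7 or abs(f[1])>7: ok=False;break
if ok:
    r.move_l([*P(95,-10),266.7],max_speed=100);r.move_l([*P(95,-10),410],max_speed=200)
    t=TRAY+np.array([-45,0]); q=r.sense()["eef_rot"]
    # grasp 118 + lift; origin z was 55+~0 at TCP 265 => TCP height over underside 210
    place(*t,210,best([*t,300],np.pi/2+TY))
    p=r.read_camera("top");cv2.imwrite("pics/t7.png",cv2.resize(p["pixels"][150:330,60:300,::-1],(800,600),interpolation=cv2.INTER_CUBIC))
E
```

```text
x=33 47.3 [475.3 118.9 266.6] F [-0.5 -0.4 -1.9] g 45.6
x=36 47.7 [478.5 119.1 266.7] F [ 0.5 -0.7 -2. ] g 45.8
x=39 48.2 [481.5 119.3 266.7] F [ 0.4  0.4 -1.8] g 45.9
x=42 48.6 [484.5 119.5 266.7] F [ 0.5 -0.  -1.3] g 45.7
x=45 49.0 [487.5 119.6 266.7] F [-0.8 -0.3 -2.4] g 45.8
x=48 49.4 [490.5 119.8 266.7] F [-0.8 -0.2 -1.7] g 46.0
x=51 49.8 [493.4 120.  266.7] F [-0.1 -0.5 -1.5] g 45.7
touch at +5 df 6.4 56.5 [396.5 365.  215.6] F [-0.1 -0.5  5.4] g 45.5
placed 58.6 [395.7 364.7 389.2] F [-0.1 -0.7 -0.6] g 88.0
```

Off without resistance and placed. Now carton A, with a knock check first.

```bash
python3 - <<'E'
from h import *
x,y=598.8,-168.8
w,d=check(x,y)
if d<10: carton(x,y,np.radians(50))
else: save(w,"a")
r.move_pose([300,-20,520],quat(best([300,-20,520],np.pi/2))) if r.solve_ik([300,-20,520],quat(np.pi/2)) is not None else r.move_pose([420,-20,520],quat(np.pi/2))
r.pause(.5);p=r.read_camera("top");save(p,"t8")
for l in("carton1","holder","spoon_cup"):
  for d in r.cut_out(l,p):print(l,round(d["conf"],2),d["extent"])
E
```

```text
check [ 598.3 -169.6]
at 62.3 [ 599.1 -169.2  215.4] F [-0.2  0.5 -1. ] g 88.2
grip 63.3 [ 598.8 -168.8  214.5] F [0.  0.4 0.5] g 22.5
up 64.5 [ 598.5 -168.4  463.7] F [ 0.5 -0.4 -0.4] g 22.7
in 66.4 [ 439.  -368.4  382.1] F [ 1.8 -1.  -5.1] g 21.7
done 68.2 [ 439.  -368.4  465.6] F [ 0.2 -0.2 -1. ] g 88.1
carton1 0.49 [396.0, 246.7, 402.5, 252.2]
carton1 0.39 [389.8, 231.2, 440.4, 248.1]
holder 0.83 [90.1, 259.9, 149.7, 286.2]
spoon_cup 0.82 [108.4, 215.0, 139.9, 241.7]
```

View pics/t8.png

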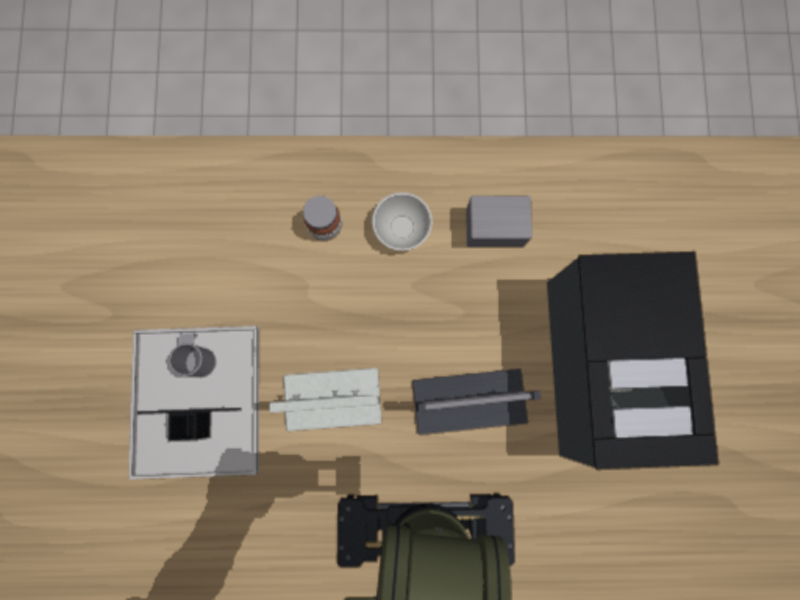

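View pics/t7.png

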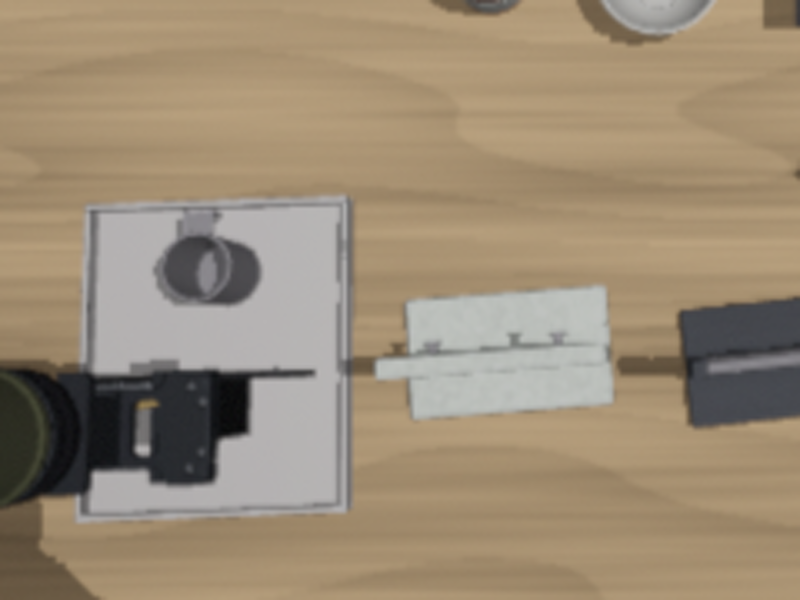

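The counter is clear, the leaves are shut and both hung items are in the tray. One last side check for upright standing.

```bash
python3 - <<'E'
from h import *
r.move_pose([420,-150,560],quat(best([420,-150,560],np.pi/2)))
p=r.read_camera("side")
a=cv2.resize(p["pixels"][125:215,140:260],(800,600),interpolation=cv2.INTER_CUBIC)
for x,y in((396,365),(511,365)):
    for z in(4,89):
        u,v=(proj(p,[x,y,z])[0]-[140,125])*800/120;cv2.circle(a,(int(u),int(v)),5,(255,0,0),-1)
cv2.imwrite("pics/s9.png",a[:,:,::-1]);st()
t=r.read_camera("top");print([ (round(d["conf"],2),ray(t,*np.argwhere(d["mask"])[:,::-1].mean(0),60).round()) for l in("holder","spoon_cup") for d in r.cut_out(l,t)])
E
```

```text
71.2 [ 419.3 -148.8  559.5] F [ 0.3 -0.1 -0.6] g 87.7
[(0.86, array([403., 359.,  60.])), (0.45, array([513., 364.,  60.])), (0.97, array([513., 364.,  60.])), (0.68, array([399., 362.,  60.])), (0.33, array([439., 123.,  60.]))]
```

View pics/s9.png

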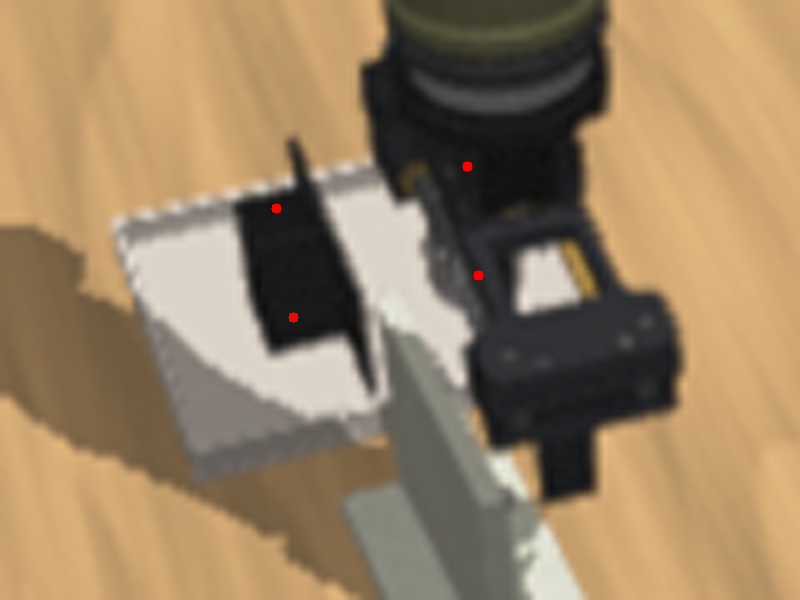

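The holder stands upright, with its projected axis in line with the cup. The arm hides the spoon cup here, but the top and wrist views showed it standing. Handing in.

```bash
python3 -c "
from bench import r
r.job_done()"
```

```text
the job is handed in; nothing more can be done
```

The counter is cleared and the job is handed in, at about 71 s of the 210 s allowed. The hand-in gives no verdict, so the results below rest on my own checks.

- **Cartons:** Three were present. I gripped each by its gable and released it through the flap. The last top view showed none left on the counter and both leaves shut. The carton detector still gave two weak hits there; I read them as the white leaves.
- **Spoon cup:** I lifted it off its bar and stood it in the tray at about (511, 365). A gripper half turn left its strap pointing towards +x, which should not matter. In the last side view the arm hid the cup, so its upright stance rests on the earlier wrist and top views.
- **Holder:** I slid it about 20 mm to its own -y. It then came off its studs with under 1 N of resistance. It stands in the tray at about (396, 365), and the side view showed it upright.
- **Jam jar, dish and napkin box:** In the last top view they sit at the same pixels as at the start.

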